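# Demagnetise a transformer core

## Task

Turn the black dial on the blue box until its white line points at the red marker, and only then lift the yellow-taped transformer core slowly (about 5 to 10 cm/s) and level straight up off the green demagnetiser's dark plate. Finish while still gripping it, steady and level in the air about 11 cm above the plate; leave the dial at the marker and the other things on the bench where they are.

Things in the scene. Friction and masses are not known exactly. Their poses are not given: they have to be found in the camera images.
- core: transformer core to lift, loose on the plate: upright grey steel block 30 (x) by 66 (y) by 55 mm high; yellow-taped winding bulging from both broad faces (52 in x, 44 in y, 11 to 44 mm up); black terminal strip 14 x 40 x 8 mm on top. 0.6 to 0.9 kg, centre of mass 28 mm up. Origin: centre of its underside, z up. Grip from above across the winding (along x, 52 mm) or its ends (along y, 66 mm)
- plate_top (a point): centre of the demagnetiser's top plate, on its upper surface (86 mm above the bench), z up. The demagnetiser is a green block 200 x 200 x 80 mm fixed to the bench, with a dark square steel plate 170 x 170 x 6 mm on top, its x and y along the sides
- dial (a joint): angle of the dial (rad), 0 to 4.7, grows turning clockwise seen from above; the friction is light (about 0.04 N m) and it stays where it is left
- marker (a joint): angle of the red marker on the dial's scale (rad), counted the same way from the same zero: the white line points at the marker when both joints read the same. It is a painted tab that the robot cannot move
- dial_grip (a point): point on the dial's axis at grip height, 104 mm above the bench; x runs along the grip bar, the white line points to -x, z is up. Dial: black disc 44 mm across with an upright bar 42 mm long, 14 mm thick, 84 to 114 mm above the bench, on a fixed blue box 150 x 130 x 70 mm high with a white scale 108 mm across
- dial_aim (a point): point on the scale that the white line points at, 40 mm from the dial's axis, turning with the dial
- marker_tab (a point): the red marker tab (14 x 7 mm) on the white scale, 40 mm from the dial's axis
- spare: bystander: a second transformer of the same shape but with red tape, standing on the bench; origin: centre of its underside
- tape_roll: bystander: yellow ring, 96 mm across, 25 mm high, lying on the bench; origin: centre of its underside
- spool: bystander: copper-coloured spool, 80 mm across, 70 mm high, standing; origin: centre of its underside
- screwdriver: bystander: screwdriver lying on the bench; origin under its middle
- bottle: bystander: clear bottle with red cap, 66 mm across, 190 mm high; origin: centre of its underside
- tin: bystander: dark steel open tin, 100 mm across, 90 mm high; origin: centre of its underside
Things that resemble listed ones, but are neither listed nor needed, are in the scene too. What is shaped like the core but pink or purple is not meant.

How it is judged (in metres and radians):
On the way, in this order (a step that is already met when the one before it is completed fails the run):
1. the dial's white line rests at the red marker while the core still stands on the plate (distance between dial_aim and marker_tab below 0.005 m and velocity of joint dial between -0.1 and 0.1 rad/s and z of core in the frame of plate_top below 0.01 m and distance of core from where it was at the start of the episode below 0.02 m), for 0.2 s.
2. the core is in the gripper, lifted clear of the plate (z of core in the frame of plate_top above 0.03 m and contact force between core and the fingers above 2 N), for 0.2 s.
At the end, for the whole second after the job is handed in: Core gripped by the fingers (over 2 N), underside 80 to 140 mm above the plate, within 70 mm of the plate's centre seen from above, tilt under 0.09 rad, slower than 15 mm/s and 0.1 rad/s; the dial's aim point within 5 mm (0.125 rad) of the red marker (distance between dial_aim and marker_tab below 0.005 m and z of core in the frame of plate_top between 0.08 and 0.14 m and horizontal distance between core and plate_top below 0.07 m and angle between core's own z axis and vertical below 0.09 rad and linear speed of core below 0.015 m/s and angular speed of core below 0.1 rad/s and contact force between core and the fingers above 2 N); the arm keeps its last pose, push and grip.
It fails at once if the core is tipped by more than 0.3 rad (angle between core's own z axis and vertical above 0.3 rad).
It fails at once if the core is moved faster than 0.25 m/s (linear speed of core above 0.25 m/s).
It fails at once if a bystander is pushed more than 30 mm (distance of any of spare, tape_roll, spool, screwdriver, bottle, tin from where it was at the start of the episode above 0.03 m).
It also fails if it takes over 64 s, if anything falls off the work surface, if the arm or the gripper's body presses on something with over 40 N, if the wrist force passes 120 N, or if a joint passes its speed limit or range.

## Robot

A 6-joint arm with a two-finger parallel gripper is mounted at the origin on the work surface. World frame = base frame: x ahead of the robot, y to its left, z up, the work surface at z = 0. Lengths are in mm, angles in rad, forces in N, time in s.
With the tool pointing down it reaches from about 275 to 1000 mm from the base axis. Payload 8.4 kg.
Tool frame: the origin (TCP) lies at the very end of the fingers, on their centre line; the grasp point (between the pads) lies 19 mm behind it; z points along the fingers, y is the direction in which the jaws open and shut (so a half turn about z gives the same grasp; the last joint's range is limited). The gripper opens to 85 mm and grips with 20 to 120 N. Pads are 22 mm wide; open, the fingers measure 114 mm over their backs; the gripper's body (76 mm by 85 mm) begins 54 mm behind the grasp point. The pads swing forward as they close: fully open they stand 13 mm farther back than shut.
Start: joints at [-1.216, 0.353, 1.633, -0, 1.155, -0.002], TCP at [218.297, -585.64, 231.281] pointing down, gripper open.
Joint ranges: [-2.63, 2.63], [-0.92, 2.1], [0.06, 2.66], [-1.3, 4.44], [0, 2.69], [-3.02, 3.02]. Speed limits (rad/s): [2.22, 2.22, 2.79, 3.14, 3.14, 3.14].

## Interface

Orientations are given as [roll, pitch, yaw] about the fixed x, y, z axes, in that order (R = Rz(yaw) Ry(pitch) Rx(roll)).
In Python, from rig import r gives the robot as it stands.
- The arm moves only by the tool move_arm, never from a script. Its argument "increments" is a list of rows, each an object of numbers: "tx", "ty", "tz": the shift along the tool's x, y, z in cm; "rx", "ry", "rz": the turn, a rotation vector about the tool's x, y, z in degrees; "gripper": the gripper's target within -1 to 1 (fully open at 1, half-way at 0, shut at -1). A call has 1 to 12 rows; each row shifts and turns the commanded pose from where the row before left it, along the tool's axes as they then stand; what a row does not reach is not made up. A row lasts 1/10 s, in which the tool goes at most 50 mm and 8.59 degrees, less where a joint would pass 70% of its speed; a pose out of reach is approached as far as the arm can. A call is refused whole if a number of a shift passes 5 or a number of a turn 8.59, either way. A call with a gripper value outside its range is refused whole. The fingers move at their own pace and stop on an object; "squeeze" is the grip in N (left out, the last holds). Time passes only in rows, so rows that do not move let the fingers close. It gives the time, the measured TCP pose, the force and the opening at its end, in the units of the state.
- r.sense(): the state, without advancing time (a new reading comes with each control period).
- r.grab_frame(name): name is "side" or "top" or "wrist"; returns (picture, depth): 480x640x3 uint8, red, green, blue; 480x640 float32, mm along the optical axis (not along the pixel's ray), 0 where there is no reading.
- r.camera_model(name): a dict with "fx", "fy", "cx", "cy" (pixels), "k1" (the pictures are not rectified: a ray, as slopes to the right and down, at radius r is drawn at 1 + k1 r^2 times it, then the intrinsics apply), "R" (3x3) and "t" (3): a world point X has camera coordinates R X + t; the wrist camera has in their place "hand_eye" (4x4, takes a point from camera to tool coordinates, whose origin is the TCP and whose axes are the flange's). Camera axes: x right, y down, z forward; pixel columns grow to the right and rows downward; lengths in mm; the calibration is good to about 2 mm. A picture is of the moment at which its call begins: read the wrist's pose just before it. camera_model takes no time and is no camera call.
- r.sign_off(): hands the job in, once; it reports no verdict.
Trained networks look in the newest picture that a camera, given by its name, has taken for a name from the list of things; names that differ only in an ending like _2 or _b are one class to them, and where a whole thing is asked for, a point or a joint stands for the part that bears it (a point fixed in the world has none). Each returns a list of dicts, best first, with "confidence" (0 to 1); they miss things now and then, are a little off and sometimes report something else, mostly with a low value. They report only what shows in the picture. A call takes as long as a camera call. They do not tell look-alikes from the thing itself.
- r.cut_out(query, camera): "mask" (480x640 bool, what is visible of it) and "bbox" ([left, top, right, bottom] in pixels, round what is visible of it).
- r.place_of(query, camera): "location" ([row, column] in pixels: a listed point, or the origin of a listed thing).
The state is a dict: "clock": time; "qpos": joint angles; "qvel": joint speeds; "joint_efforts": joint torques, N m; "eef_pos": TCP position; "tcp_rot": TCP orientation; "contact_force": force on the tool from outside, world axes, zero at the start; "wrist_torque": the same for the moment, N m; "opening": opening from 0.0 (shut) to 1.0 (fully open).
Only numpy, scipy, OpenCV 4.12 (cv2) and the standard library are available. Lean on these libraries where they do the work, as an engineer would, in place of code of your own. Each camera call takes 0.05 s, during which the arm holds its last target. There are 200 camera calls.

## Working session

There is one attempt and no reset: what is moved stays moved. The work goes in short steps, Python scripts to look and compute and a tool call to move; the robot and the scene stay as the last step left them, time stands still between calls to the robot, and variables do not carry over. Pictures are saved under pics/ and viewed, about 8 in all and at most 12, crops included, and the job is handed in when it is done.

Besides the shell and the picture viewer there is one more tool, called as name([rows], argument=value, ...), one row to a line, values as JSON. move_arm: Moves the arm, as the interface text tells. Its arguments: {"type":"object","properties":{"increments":{"type":"array","items":{"type":"object","properties":{"tx":{"type":"number"},"ty":{"type":"number"},"tz":{"type":"number"},"rx":{"type":"number"},"ry":{"type":"number"},"rz":{"type":"number"},"gripper":{"type":"number"}}}},"squeeze":{"type":"number"}},"required":["increments"]}

```bash
mkdir -p pics; ls; cat > h.py <<'E'
import numpy as np, cv2
from rig import r
from scipy.spatial.transform import Rotation as Ro
def cam(n,s=None):
    m=r.camera_model(n)
    if 'hand_eye' in m:
        s=s or r.sense(); H=np.array(m['hand_eye']); R=Ro.from_euler('xyz',s['tcp_rot']).as_matrix()
        Rc=R@H[:3,:3]; c=R@H[:3,3]+np.array(s['eef_pos'])
    else:
        Rc=np.array(m['R']).T; c=-Rc@np.array(m['t'])
    return m,Rc,c
def ray(m,row,col):
    u=np.array([(col-m['cx'])/m['fx'],(row-m['cy'])/m['fy']]); v=u.copy()
    for _ in range(20): v=u/(1+m['k1']*(v@v))
    return np.array([v[0],v[1],1])
def on_z(C,row,col,z):
    m,Rc,c=C; d=Rc@ray(m,row,col); return c+d*(z-c[2])/d[2]
def at_d(C,row,col,d):
    m,Rc,c=C; return c+Rc@ray(m,row,col)*d
def save(n,im): cv2.imwrite('pics/'+n,im[:,:,::-1])
E
python3 - <<'E'
from h import *
s=r.sense(); print({k:np.round(v,3) for k,v in s.items()})
zs=dict(core=86,plate_top=86,dial_grip=104,dial_aim=75,marker_tab=70,spare=0)
for n in ['top','side']:
    im,d=r.grab_frame(n); save(n+'0.png',im); C=cam(n)
    print(n,C[2].round())
    for q,z in zs.items():
        for p in r.place_of(q,n)[:4]:
            a,b=p['location']; print(q,round(p['confidence'],2),np.round([a,b]),on_z(C,a,b,z).round(1))
E
```

```text
pics
{'clock': np.float64(0.0), 'qpos': array([-1.216,  0.354,  1.634, -0.   ,  1.155, -0.002]), 'qvel': array([-0.002, -0.001, -0.002,  0.002, -0.002,  0.   ]), 'joint_efforts': array([ 3.0000e-03, -6.0525e+01, -3.4206e+01,  0.0000e+00,  9.0000e-03,
       -0.0000e+00]), 'eef_pos': array([ 218.122, -585.177,  230.543]), 'tcp_rot': array([-3.14 , -0.   ,  0.357]), 'contact_force': array([ 0.632, -0.729, -0.542]), 'wrist_torque': array([0.027, 0.025, 0.019]), 'opening': np.float64(0.997)}
top [ 3.010e+02 -1.000e+00  1.604e+03]
core 0.92 [306. 411.] [ 382.6 -237.    86. ]
core 0.91 [235. 406.] [ 560.3 -224.2   86. ]
core 0.9 [307. 366.] [ 378.4 -126.5   86. ]
plate_top 0.68 [232. 400.] [ 568.6 -207.6   86. ]
dial_grip 0.71 [234. 237.] [548.7 195.1 104. ]
dial_aim 0.59 [255. 235.] [501.  200.9  75. ]
spare 0.68 [254. 486.] [ 530.2 -448.     0. ]
side [350. 864. 865.]
core 0.77 [217. 369.] [ 384.6 -144.6   86. ]
core 0.68 [246. 365.] [385.2 -33.2  86. ]
core 0.56 [192. 306.] [ 561.8 -225.6   86. ]
plate_top 0.62 [195. 303.] [ 565.5 -210.5   86. ]
dial_grip 0.61 [302. 273.] [554.3 190.5 104. ]
dial_aim 0.92 [318. 294.] [509.3 202.8  75. ]
marker_tab 0.51 [319. 257.] [584.8 213.7  70. ]
spare 0.55 [174. 327.] [ 536.7 -455.4    0. ]
```

View pics/top0.png

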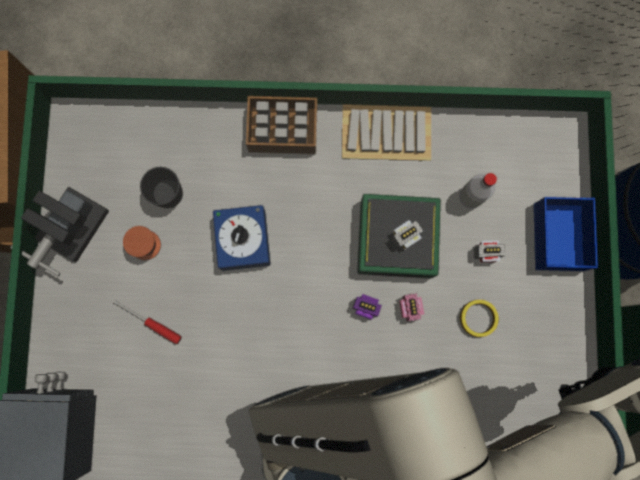

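```bash
python3 - <<'E'
import cv2,numpy as np
t=cv2.imread('pics/top0.png');s=cv2.imread('pics/side0.png')
a=cv2.resize(t[190:290,180:280],(400,400),interpolation=cv2.INTER_CUBIC)
b=cv2.resize(s[262:337,230:330],(400,300),interpolation=cv2.INTER_CUBIC)
c=cv2.resize(s[150:225,260:360],(400,300),interpolation=cv2.INTER_CUBIC)
o=np.zeros((600,800,3),np.uint8);o[:400,:400]=a;o[:300,400:]=b;o[300:,400:]=c
cv2.imwrite('pics/crop1.png',o)
E
```

```text
(no output)
```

View pics/crop1.png

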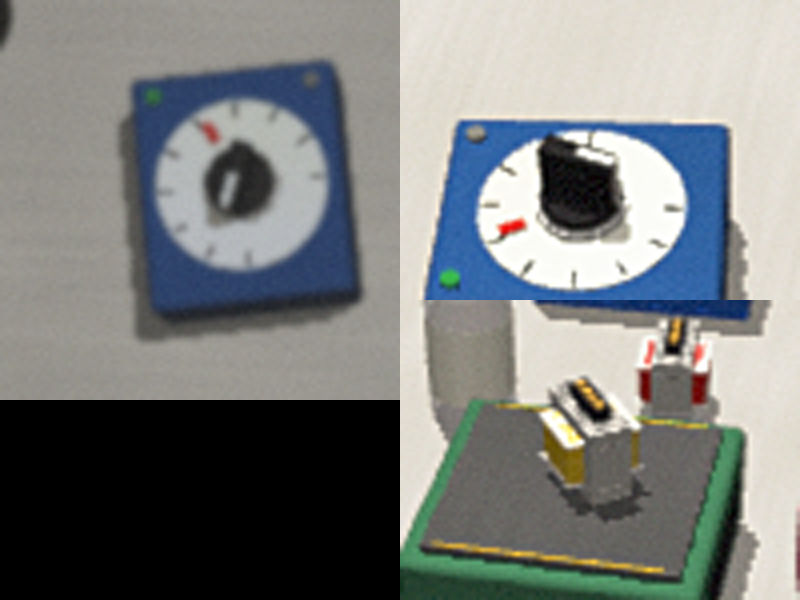

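Core candidates in the top picture are: (235,406) with yellow tape on the dark plate, (307,411) pink, (307,366) purple, and (252,490) with red tape (the spare). The one at (235,406) is the core. The side crop confirms it, showing a yellow winding standing on the green demagnetiser. The dial is at (234,237). Its white line points down-left and the red marker is up-left, so I expect a clockwise turn of about 125°. Next I move over the dial for a wrist view.

move_arm([
  {"tx": 2.65,"ty": -2.8,"tz": -0.8,"gripper": 1},
  {"tx": 2.65,"ty": -2.8,"tz": -0.8},
  {"tx": 2.65,"ty": -2.8,"tz": -0.8},
  {"tx": 2.65,"ty": -2.8,"tz": -0.8},
  {"tx": 2.65,"ty": -2.8,"tz": -0.8},
  {"tx": 2.65,"ty": -2.8,"tz": -0.8},
  {"tx": 2.65,"ty": -2.8,"tz": -0.8},
  {"tx": 2.65,"ty": -2.8,"tz": -0.8},
  {"tx": 2.65,"ty": -2.8,"tz": -0.8},
  {"tx": 2.65,"ty": -2.8,"tz": -0.8},
  {"tx": 2.65,"ty": -2.8,"tz": -0.8},
])

```text
invalid input
```

move_arm([
  {"tx": 2.65,"ty": -2.8},
  {"tx": 2.65,"ty": -2.8},
  {"tx": 2.65,"ty": -2.8},
  {"tx": 2.65,"ty": -2.8},
  {"tx": 2.65,"ty": -2.8},
  {"tx": 2.65,"ty": -2.8},
  {"tx": 2.65,"ty": -2.8},
  {"tx": 2.65,"ty": -2.8},
  {"tx": 2.65,"ty": -2.8},
  {"tx": 2.65,"ty": -2.8},
  {"tx": 1.3,"ty": -1.4},
  {},
])

```text
invalid input
```

```bash
cat > dial.py <<'E'
from h import *
import sys
s=r.sense(); im,d=r.grab_frame('wrist'); save(sys.argv[1],im); C=cam('wrist',s)
print(s['clock'],s['qpos'].round(3),s['eef_pos'].round(1),s['tcp_rot'].round(3),C[2].round())
out={}
for q,z in dict(dial_grip=104,dial_aim=72,marker_tab=72).items():
    for p in r.place_of(q,'wrist')[:3]:
        a,b=p['location']; w=on_z(C,a,b,z); out.setdefault(q,w); print(q,round(p['confidence'],2),np.round([a,b]),w.round(1))
if len(out)==3:
    g=out['dial_grip']
    for q in ['dial_aim','marker_tab']:
        v=out[q]-g; print(q,np.hypot(*v[:2]).round(1),np.degrees(np.arctan2(v[1],v[0])).round(1))
E
python3 dial.py w1.png
```

```text
0.7 [-1.216  0.353  1.633  0.     1.155 -0.002] [ 218.3 -585.6  231.3] [-3.142 -0.     0.357] [ 289. -560.  374.]
```

View pics/w1.png

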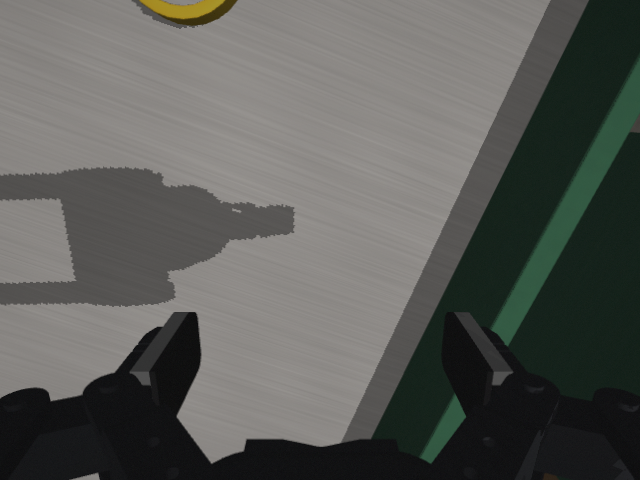

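The picture shows bare bench, because both calls were refused and the arm has not moved. I'll give every key in each row.

move_arm([
  {"tx": 2.6,"ty": -2.8,"tz": -0.8,"rx": 0,"ry": 0,"rz": 0,"gripper": 1},
  {"tx": 2.6,"ty": -2.8,"tz": -0.8,"rx": 0,"ry": 0,"rz": 0,"gripper": 1},
  {"tx": 2.6,"ty": -2.8,"tz": -0.8,"rx": 0,"ry": 0,"rz": 0,"gripper": 1},
  {"tx": 2.6,"ty": -2.8,"tz": -0.8,"rx": 0,"ry": 0,"rz": 0,"gripper": 1},
  {"tx": 2.6,"ty": -2.8,"tz": -0.8,"rx": 0,"ry": 0,"rz": 0,"gripper": 1},
  {"tx": 2.6,"ty": -2.8,"tz": -0.8,"rx": 0,"ry": 0,"rz": 0,"gripper": 1},
  {"tx": 2.6,"ty": -2.8,"tz": -0.8,"rx": 0,"ry": 0,"rz": 0,"gripper": 1},
  {"tx": 2.6,"ty": -2.8,"tz": -0.8,"rx": 0,"ry": 0,"rz": 0,"gripper": 1},
  {"tx": 2.6,"ty": -2.8,"tz": -0.8,"rx": 0,"ry": 0,"rz": 0,"gripper": 1},
  {"tx": 2.6,"ty": -2.8,"tz": -0.8,"rx": 0,"ry": 0,"rz": 0,"gripper": 1},
])

```text
clock: 1.9
eef_pos: [364.4, -231.0, 311.8]
tcp_rot: [3.141, -0.0, 0.356]
contact_force: [0.6, 0.8, 0.3]
opening: 0.997
```

move_arm([
  {"tx": 2.2,"ty": -3.1,"tz": 0,"rx": 0,"ry": 0,"rz": 0,"gripper": 1},
  {"tx": 2.2,"ty": -3.1,"tz": 0,"rx": 0,"ry": 0,"rz": 0,"gripper": 1},
  {"tx": 2.2,"ty": -3.1,"tz": 0,"rx": 0,"ry": 0,"rz": 0,"gripper": 1},
  {"tx": 2.2,"ty": -3.1,"tz": 0,"rx": 0,"ry": 0,"rz": 0,"gripper": 1},
  {"tx": 2.2,"ty": -3.1,"tz": 0,"rx": 0,"ry": 0,"rz": 0,"gripper": 1},
  {"tx": 2.2,"ty": -3.1,"tz": 0,"rx": 0,"ry": 0,"rz": 0,"gripper": 1},
  {"tx": 2.2,"ty": -3.1,"tz": 0,"rx": 0,"ry": 0,"rz": 0,"gripper": 1},
  {"tx": 2.2,"ty": -3.1,"tz": 0,"rx": 0,"ry": 0,"rz": 0,"gripper": 1},
  {"tx": 2.2,"ty": -3.1,"tz": 0,"rx": 0,"ry": 0,"rz": 0,"gripper": 1},
  {"tx": 2.2,"ty": -3.1,"tz": 0,"rx": 0,"ry": 0,"rz": 0,"gripper": 1},
  {"tx": 2.2,"ty": -3.1,"tz": 0,"rx": 0,"ry": 0,"rz": 0,"gripper": 1},
  {"tx": 0,"ty": 0,"tz": 0,"rx": 0,"ry": 0,"rz": 0,"gripper": 1},
])

```text
clock: 3.1
eef_pos: [472.7, 175.3, 311.3]
tcp_rot: [-3.14, -0.001, 0.36]
contact_force: [0.6, -1.1, 0.2]
opening: 1.001
```

```bash
python3 dial.py w2.png
```

```text
3.1 [3.510e-01 8.900e-02 1.790e+00 1.000e-03 1.261e+00 1.562e+00] [472.7 175.3 311.3] [-3.14e+00 -1.00e-03  3.60e-01] [543. 201. 454.]
dial_grip 0.95 [107. 336.] [551.2 191.8 104. ]
marker_tab 0.54 [ 57. 325.] [587.  213.9  72. ]
marker_tab 0.25 [108. 336.] [551.5 190.9  72. ]
```

View pics/w2.png

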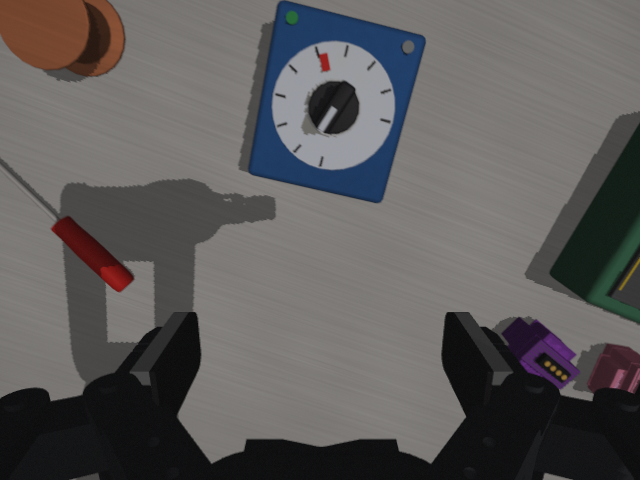

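Wrist view: the dial is at (334,107) with its white line pointing to about (320,130), and the red marker is at (324,62). The tick gap is at the lower right, so the clockwise path to the marker is free. I'll measure it finely, using depth to pick out the bar top.

```bash
cat > fine.py <<'E'
from h import *
import sys
def fine(pic=None,near=(551,192)):
    s=r.sense(); im,d=r.grab_frame('wrist'); C=cam('wrist',s)
    if pic: save(pic,im)
    I=im.astype(int); m,Rc,c=C
    rows,cols=np.nonzero(d>0)
    pts=np.array([at_d(C,a,b,d[a,b]) for a,b in zip(rows,cols)]) 
    px=I[rows,cols]; rad=np.hypot(pts[:,0]-near[0],pts[:,1]-near[1])
    top=(pts[:,2]>108)&(pts[:,2]<122)&(rad<35)
    T=pts[top][:,:2]; w=px[top].min(1)>120
    (cx,cy),(a,b),ang=cv2.minAreaRect(T.astype(np.float32))
    print('bar top n',top.sum(),'z',np.median(pts[top][:,2]).round(1),'rect c',np.round([cx,cy],1),'size',np.round([a,b],1))
    ev,V=np.linalg.eigh(np.cov(T.T)); v=V[:,1]; W=T[w].mean(0); B=T[~w].mean(0)
    if v@(W-B)<0: v=-v
    print('line dir bar PCA deg',np.degrees(np.arctan2(v[1],v[0])).round(1),'W-B',np.degrees(np.arctan2(*(W-B)[::-1])).round(1),'nW',w.sum())
    sc=(pts[:,2]>66)&(pts[:,2]<78)&(rad<65)&(px.min(1)>110)
    (ex,ey),ax,_=cv2.fitEllipse(cv2.convexHull(pts[sc][:,:2].astype(np.float32)))
    red=(px[:,0]>2*px[:,1])&(px[:,0]>90)&(pts[:,2]>60)&(pts[:,2]<80)&(rad<60)
    M=pts[red].mean(0); dv=M[:2]-[ex,ey]
    print('scale c',np.round([ex,ey],1),np.round(ax,1),'z',np.median(pts[sc][:,2]).round(1),'marker',M.round(1),red.sum(),'r',np.hypot(*dv).round(1),'deg',np.degrees(np.arctan2(dv[1],dv[0])).round(1))
    return C
if __name__=='__main__': fine()
E
python3 fine.py
```

```text
bar top n 1000 z 113.6 rect c [550.8 193.9] size [14.  42.8]
line dir bar PCA deg 167.1 W-B 169.1 nW 167
scale c [551.1 193.4] [107.5 107.6] z 71.1 marker [583.  213.7  73.3] 130 r 37.9 deg 32.5
```

move_arm([
  {"tx": 0,"ty": 0,"tz": 0,"rx": 0,"ry": 0,"rz": -8.15,"gripper": 1},
  {"tx": 0,"ty": 0,"tz": 0,"rx": 0,"ry": 0,"rz": -8.15,"gripper": 1},
  {"tx": 0,"ty": 0,"tz": 0,"rx": 0,"ry": 0,"rz": -8.15,"gripper": 1},
  {"tx": 0,"ty": 0,"tz": 0,"rx": 0,"ry": 0,"rz": -8.15,"gripper": 1},
  {"tx": 0,"ty": 0,"tz": 0,"rx": 0,"ry": 0,"rz": -8.15,"gripper": 1},
  {"tx": 0,"ty": 0,"tz": 0,"rx": 0,"ry": 0,"rz": -8.15,"gripper": 1},
  {"tx": 0,"ty": 0,"tz": 0,"rx": 0,"ry": 0,"rz": -8.15,"gripper": 1},
  {"tx": 0,"ty": 0,"tz": 0,"rx": 0,"ry": 0,"rz": -8.15,"gripper": 1},
  {"tx": 0,"ty": 0,"tz": 0,"rx": 0,"ry": 0,"rz": -8.15,"gripper": 1},
])

```text
clock: 4.25
eef_pos: [471.7, 170.4, 311.5]
tcp_rot: [3.141, 0.0, 1.641]
contact_force: [0.3, -0.5, 0.3]
opening: 0.998
```

move_arm([
  {"tx": 0,"ty": 0,"tz": 0,"rx": 0,"ry": 0,"rz": -8.15,"gripper": 1},
  {"tx": 0,"ty": 0,"tz": 0,"rx": 0,"ry": 0,"rz": -8.15,"gripper": 1},
  {"tx": 0,"ty": 0,"tz": 0,"rx": 0,"ry": 0,"rz": -8.15,"gripper": 1},
  {"tx": 0,"ty": 0,"tz": 0,"rx": 0,"ry": 0,"rz": -8.15,"gripper": 1},
  {"tx": 0,"ty": 0,"tz": 0,"rx": 0,"ry": 0,"rz": -8.15,"gripper": 1},
  {"tx": 0,"ty": 0,"tz": 0,"rx": 0,"ry": 0,"rz": -8.15,"gripper": 1},
  {"tx": 0,"ty": 0,"tz": 0,"rx": 0,"ry": 0,"rz": -8.15,"gripper": 1},
  {"tx": 0,"ty": 0,"tz": 0,"rx": 0,"ry": 0,"rz": -8.15,"gripper": 1},
  {"tx": 0,"ty": 0,"tz": 0,"rx": 0,"ry": 0,"rz": -8.15,"gripper": 1},
  {"tx": -3.6,"ty": 1.75,"tz": 3,"rx": 0,"ry": 0,"rz": 0,"gripper": 1},
  {"tx": -3.6,"ty": 1.75,"tz": 3,"rx": 0,"ry": 0,"rz": 0,"gripper": 1},
  {"tx": 0,"ty": 0,"tz": 0,"rx": 0,"ry": 0,"rz": 0,"gripper": 1},
])

```text
clock: 5.45
eef_pos: [551.2, 188.5, 246.1]
tcp_rot: [-3.138, -0.005, 2.915]
contact_force: [-1.0, 0.3, 0.4]
opening: 0.998
```

move_arm([
  {"tx": 0.1,"ty": 0.5,"tz": 3,"rx": 0,"ry": 0,"rz": 0,"gripper": 1},
  {"tx": 0,"ty": 0,"tz": 3,"rx": 0,"ry": 0,"rz": 0,"gripper": 1},
  {"tx": 0,"ty": 0,"tz": 3,"rx": 0,"ry": 0,"rz": 0,"gripper": 1},
  {"tx": 0,"ty": 0,"tz": 3,"rx": 0,"ry": 0,"rz": 0,"gripper": 1},
  {"tx": 0,"ty": 0,"tz": 0,"rx": 0,"ry": 0,"rz": 0,"gripper": 1},
  {"tx": 0,"ty": 0,"tz": 0,"rx": 0,"ry": 0,"rz": 0,"gripper": 1},
])

```text
clock: 6.05
eef_pos: [549.8, 194.1, 132.3]
tcp_rot: [-3.141, -0.0, 2.916]
contact_force: [0.6, -0.4, 0.1]
opening: 0.999
```

move_arm([
  {"tx": -0.1,"ty": 0,"tz": 1.4,"rx": 0,"ry": 0,"rz": 0,"gripper": 1},
  {"tx": 0,"ty": 0,"tz": 1.4,"rx": 0,"ry": 0,"rz": 0,"gripper": 1},
  {"tx": 0,"ty": 0,"tz": 1.4,"rx": 0,"ry": 0,"rz": 0,"gripper": 1},
  {"tx": 0,"ty": 0,"tz": 0,"rx": 0,"ry": 0,"rz": 0,"gripper": 0},
  {"tx": 0,"ty": 0,"tz": 0,"rx": 0,"ry": 0,"rz": 0,"gripper": -0.5},
  {"tx": 0,"ty": 0,"tz": 0,"rx": 0,"ry": 0,"rz": 0,"gripper": -1},
  {"tx": 0,"ty": 0,"tz": 0,"rx": 0,"ry": 0,"rz": 0,"gripper": -1},
  {"tx": 0,"ty": 0,"tz": 0,"rx": 0,"ry": 0,"rz": 0,"gripper": -1},
  {"tx": 0,"ty": 0,"tz": 0,"rx": 0,"ry": 0,"rz": 0,"gripper": -1},
  {"tx": 0,"ty": 0,"tz": 0,"rx": 0,"ry": 0,"rz": 0,"gripper": -1},
], squeeze=20)

```text
clock: 7.05
eef_pos: [551.0, 194.1, 89.9]
tcp_rot: [-3.141, 0.001, 2.917]
contact_force: [-1.5, -4.8, 6.1]
opening: 0.162
```

move_arm([
  {"tx": 0,"ty": 0,"tz": 0,"rx": 0,"ry": 0,"rz": 4,"gripper": -1},
  {"tx": 0,"ty": 0,"tz": 0,"rx": 0,"ry": 0,"rz": 6,"gripper": -1},
  {"tx": 0,"ty": 0,"tz": 0,"rx": 0,"ry": 0,"rz": 6,"gripper": -1},
  {"tx": 0,"ty": 0,"tz": 0,"rx": 0,"ry": 0,"rz": 6,"gripper": -1},
  {"tx": 0,"ty": 0,"tz": 0,"rx": 0,"ry": 0,"rz": 6,"gripper": -1},
  {"tx": 0,"ty": 0,"tz": 0,"rx": 0,"ry": 0,"rz": 6,"gripper": -1},
  {"tx": 0,"ty": 0,"tz": 0,"rx": 0,"ry": 0,"rz": 6,"gripper": -1},
  {"tx": 0,"ty": 0,"tz": 0,"rx": 0,"ry": 0,"rz": 6,"gripper": -1},
  {"tx": 0,"ty": 0,"tz": 0,"rx": 0,"ry": 0,"rz": 6,"gripper": -1},
  {"tx": 0,"ty": 0,"tz": 0,"rx": 0,"ry": 0,"rz": 6,"gripper": -1},
  {"tx": 0,"ty": 0,"tz": 0,"rx": 0,"ry": 0,"rz": 6,"gripper": -1},
  {"tx": 0,"ty": 0,"tz": 0,"rx": 0,"ry": 0,"rz": 6,"gripper": -1},
])

```text
clock: 8.25
eef_pos: [550.9, 193.8, 89.9]
tcp_rot: [-3.142, 0.001, 1.692]
contact_force: [-1.4, -7.3, 6.9]
opening: 0.163
```

move_arm([
  {"tx": 0,"ty": 0,"tz": 0,"rx": 0,"ry": 0,"rz": 6,"gripper": -1},
  {"tx": 0,"ty": 0,"tz": 0,"rx": 0,"ry": 0,"rz": 6,"gripper": -1},
  {"tx": 0,"ty": 0,"tz": 0,"rx": 0,"ry": 0,"rz": 6,"gripper": -1},
  {"tx": 0,"ty": 0,"tz": 0,"rx": 0,"ry": 0,"rz": 6,"gripper": -1},
  {"tx": 0,"ty": 0,"tz": 0,"rx": 0,"ry": 0,"rz": 6,"gripper": -1},
  {"tx": 0,"ty": 0,"tz": 0,"rx": 0,"ry": 0,"rz": 6,"gripper": -1},
  {"tx": 0,"ty": 0,"tz": 0,"rx": 0,"ry": 0,"rz": 6,"gripper": -1},
  {"tx": 0,"ty": 0,"tz": 0,"rx": 0,"ry": 0,"rz": 6,"gripper": -1},
  {"tx": 0,"ty": 0,"tz": 0,"rx": 0,"ry": 0,"rz": 6,"gripper": -1},
  {"tx": 0,"ty": 0,"tz": 0,"rx": 0,"ry": 0,"rz": 6,"gripper": -1},
  {"tx": 0,"ty": 0,"tz": 0,"rx": 0,"ry": 0,"rz": 4,"gripper": -1},
  {"tx": 0,"ty": 0,"tz": 0,"rx": 0,"ry": 0,"rz": 0,"gripper": -1},
])

```text
clock: 9.45
eef_pos: [550.5, 193.8, 89.9]
tcp_rot: [3.141, 0.001, 0.576]
contact_force: [-3.3, -5.6, 7.2]
opening: 0.159
```

move_arm([
  {"tx": 0,"ty": 0,"tz": 0,"rx": 0,"ry": 0,"rz": 0,"gripper": -1},
  {"tx": 0,"ty": 0,"tz": 0,"rx": 0,"ry": 0,"rz": 0,"gripper": 0},
  {"tx": 0,"ty": 0,"tz": 0,"rx": 0,"ry": 0,"rz": 0,"gripper": 1},
  {"tx": 0,"ty": 0,"tz": 0,"rx": 0,"ry": 0,"rz": 0,"gripper": 1},
  {"tx": 0,"ty": 0,"tz": -2,"rx": 0,"ry": 0,"rz": 0,"gripper": 1},
  {"tx": 0,"ty": 0,"tz": -3.5,"rx": 0,"ry": 0,"rz": 0,"gripper": 1},
  {"tx": 0,"ty": 0,"tz": -3.5,"rx": 0,"ry": 0,"rz": 0,"gripper": 1},
  {"tx": -2.2,"ty": 0,"tz": -3.5,"rx": 0,"ry": 0,"rz": 0,"gripper": 1},
  {"tx": -2.2,"ty": 0,"tz": -3.5,"rx": 0,"ry": 0,"rz": 0,"gripper": 1},
  {"tx": -2.2,"ty": 0,"tz": -3.5,"rx": 0,"ry": 0,"rz": 0,"gripper": 1},
  {"tx": -2.2,"ty": 0,"tz": -2,"rx": 0,"ry": 0,"rz": 0,"gripper": 1},
  {"tx": 0,"ty": 0,"tz": 0,"rx": 0,"ry": 0,"rz": 0,"gripper": 1},
])

```text
clock: 10.65
eef_pos: [476.9, 146.0, 307.5]
tcp_rot: [3.14, -0.005, 0.578]
contact_force: [-0.0, 0.6, 1.0]
opening: 1.0
```

```bash
python3 - <<'E'
from fine import *
fine('w3.png'); s=r.sense(); print(s['eef_pos'],s['tcp_rot'],s['qpos'])
im=cv2.imread('pics/w3.png'); cv2.imwrite('pics/w3c.png',im[:240])
E
```

```text
bar top n 1023 z 113.6 rect c [551.7 194.1] size [42.4 13.4]
line dir bar PCA deg 33.0 W-B 33.1 nW 180
scale c [551.2 193.7] [107.3 107.3] z 71.1 marker [583.5 214.1  73.5] 139 r 38.2 deg 32.3
[477.31058028 146.40938586 305.80099565] [ 3.14079898 -0.00329988  0.57807054] [2.94511980e-01 8.38263665e-02 1.80826946e+00 1.70125442e-04
 1.24610668e+00 1.28718507e+00]
```

View pics/w3c.png

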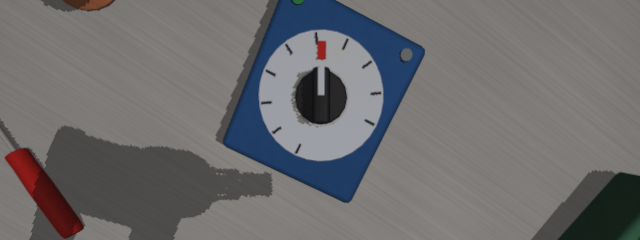

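The white line (321,80) points straight at the red tab (322,49): 33.0° against 32.3°, about 0.5 mm off. Next, the core.

move_arm([
  {"tx": -1.9,"ty": 3,"tz": 0,"rx": 0,"ry": 0,"rz": 0,"gripper": 1},
  {"tx": -1.9,"ty": 3,"tz": 0,"rx": 0,"ry": 0,"rz": 0,"gripper": 1},
  {"tx": -1.9,"ty": 3,"tz": 0,"rx": 0,"ry": 0,"rz": 0,"gripper": 1},
  {"tx": -1.9,"ty": 3,"tz": 0,"rx": 0,"ry": 0,"rz": 0,"gripper": 1},
  {"tx": -1.9,"ty": 3,"tz": 0,"rx": 0,"ry": 0,"rz": 0,"gripper": 1},
  {"tx": -1.9,"ty": 3,"tz": 0,"rx": 0,"ry": 0,"rz": 0,"gripper": 1},
  {"tx": -1.9,"ty": 3,"tz": 0,"rx": 0,"ry": 0,"rz": 0,"gripper": 1},
  {"tx": -1.9,"ty": 3,"tz": 0,"rx": 0,"ry": 0,"rz": 0,"gripper": 1},
  {"tx": -1.9,"ty": 3,"tz": 0,"rx": 0,"ry": 0,"rz": 0,"gripper": 1},
  {"tx": -1.9,"ty": 3,"tz": 0,"rx": 0,"ry": 0,"rz": 0,"gripper": 1},
  {"tx": -1.9,"ty": 3,"tz": 0,"rx": 0,"ry": 0,"rz": 0,"gripper": 1},
  {"tx": -1.9,"ty": 3,"tz": 0,"rx": 0,"ry": 0,"rz": 0,"gripper": 1},
])

```text
clock: 11.9
eef_pos: [483.4, -281.0, 302.5]
tcp_rot: [-3.14, 0.001, 0.579]
contact_force: [0.7, -0.3, -0.5]
opening: 0.995
```

move_arm([
  {"tx": 0,"ty": 0,"tz": 0,"rx": 0,"ry": 0,"rz": 0,"gripper": 1},
  {"tx": 0,"ty": 0,"tz": 0,"rx": 0,"ry": 0,"rz": 0,"gripper": 1},
])

```text
clock: 12.1
eef_pos: [483.1, -279.9, 302.6]
tcp_rot: [-3.139, 0.001, 0.577]
contact_force: [-0.3, 1.5, -0.4]
opening: 1.001
```

```bash
cat > core.py <<'E'
from h import *
s=r.sense(); im,d=r.grab_frame('wrist'); C=cam('wrist',s); save('w4.png',im)
print(s['eef_pos'].round(1),s['tcp_rot'].round(3),s['qpos'].round(3))
for p in r.place_of('core','wrist')[:3]: print('core',p['confidence'],p['location'],on_z(C,*p['location'],86).round(1))
for p in r.place_of('plate_top','wrist')[:2]: print('plate',p['confidence'],p['location'],on_z(C,*p['location'],86).round(1))
rows,cols=np.nonzero(d>0); pts=np.array([at_d(C,a,b,d[a,b]) for a,b in zip(rows,cols)])
near=np.hypot(pts[:,0]-560,pts[:,1]+225)<60
for lo,hi in [(135,144.5),(145.5,153),(95,152)]:
    T=pts[near&(pts[:,2]>lo)&(pts[:,2]<hi)]
    if len(T)<20: continue
    c,sz,a=cv2.minAreaRect(T[:,:2].astype(np.float32)); ev,V=np.linalg.eigh(np.cov(T[:,:2].T)); v=V[:,1]
    print(lo,hi,len(T),'z',np.median(T[:,2]).round(1),'rect',np.round(c,1),np.round(sz,1),round(a,1),'PCA long deg',np.degrees(np.arctan2(v[1],v[0])).round(1),'mean',T.mean(0).round(1))
E
python3 core.py
```

```text
[ 483.1 -279.9  302.6] [-3.139e+00  1.000e-03  5.770e-01] [-0.528  0.188  1.693  0.     1.263  0.466]
core 0.82 [236.7, 247.4] [ 419.7 -242.1   86. ]
core 0.75 [88.6, 309.9] [ 556.4 -221.5   86. ]
core 0.58 [188.5, 153.2] [ 412.7 -151.    86. ]
135 144.5 3018 z 140.8 rect [ 556.3 -219.3] [29.6 66.4] 34.9 PCA long deg 124.9 mean [ 556.3 -219.8  140.8]
145.5 153 1336 z 149.0 rect [ 556.4 -219.2] [14.2 39.9] 34.5 PCA long deg 124.9 mean [ 556.5 -219.4  149.2]
95 152 6414 z 140.6 rect [ 556.3 -219.3] [52.8 66.3] 34.5 PCA long deg 124.8 mean [ 556.4 -219.6  139. ]
```

View pics/w4.png

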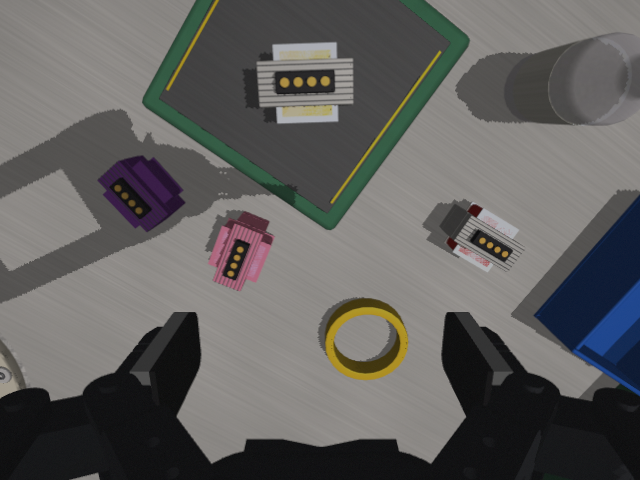

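Wrist view: the yellow-taped core is on the plate at (305,82). The purple (140,193), pink (240,250) and red-taped spare (485,238) units are left alone. Core centre is (556.3,-219.3), long axis 124.9°, so I'll grip across its ends, nearly at the present yaw.

move_arm([
  {"tx": 2.4,"ty": -0.3,"tz": 1,"rx": 0,"ry": 0,"rz": 0,"gripper": 1},
  {"tx": 2.4,"ty": -0.3,"tz": 2,"rx": 0,"ry": 0,"rz": 0,"gripper": 1},
  {"tx": 2.4,"ty": -0.3,"tz": 2.5,"rx": 0,"ry": 0,"rz": 0,"gripper": 1},
  {"tx": 2.2,"ty": -0.2,"tz": 2.5,"rx": 0,"ry": 0,"rz": 0,"gripper": 1},
  {"tx": 0,"ty": 0,"tz": 2,"rx": 0,"ry": 0,"rz": -1.7,"gripper": 1},
  {"tx": 0,"ty": 0,"tz": 2,"rx": 0,"ry": 0,"rz": 0,"gripper": 1},
  {"tx": 0,"ty": 0,"tz": 1,"rx": 0,"ry": 0,"rz": 0,"gripper": 1},
  {"tx": 0,"ty": 0,"tz": 0,"rx": 0,"ry": 0,"rz": 0,"gripper": 1},
  {"tx": 0,"ty": 0,"tz": 0,"rx": 0,"ry": 0,"rz": 0,"gripper": 1},
  {"tx": 0,"ty": 0,"tz": 0,"rx": 0,"ry": 0,"rz": 0,"gripper": 1},
])

```text
clock: 13.25
eef_pos: [556.4, -219.3, 175.6]
tcp_rot: [3.14, -0.001, 0.608]
contact_force: [-0.1, 0.1, -0.2]
opening: 0.997
```

```bash
python3 - <<'E'
from h import *
s=r.sense(); p=np.array(s['eef_pos']); R=Ro.from_euler('xyz',s['tcp_rot']).as_matrix()
print(s['clock'],p.round(1),s['tcp_rot'].round(4),'tool delta to z=94:',(R.T@(np.array([556.3,-219.3,94])-p)).round(1),'yaw err deg',np.degrees(0.607-s['tcp_rot'][2]).round(2))
E
```

```text
13.25 [ 556.4 -219.3  175.6] [ 3.140e+00 -1.100e-03  6.081e-01] tool delta to z=94: [-0.2 -0.2 81.6] yaw err deg -0.06
```

move_arm([
  {"tx": 0,"ty": 0,"tz": 1,"rx": 0,"ry": 0,"rz": 0,"gripper": 1},
  {"tx": 0,"ty": 0,"tz": 1,"rx": 0,"ry": 0,"rz": 0,"gripper": 1},
  {"tx": 0,"ty": 0,"tz": 1,"rx": 0,"ry": 0,"rz": 0,"gripper": 1},
  {"tx": 0,"ty": 0,"tz": 1,"rx": 0,"ry": 0,"rz": 0,"gripper": 1},
  {"tx": 0,"ty": 0,"tz": 1,"rx": 0,"ry": 0,"rz": 0,"gripper": 1},
  {"tx": 0,"ty": 0,"tz": 1,"rx": 0,"ry": 0,"rz": 0,"gripper": 1},
  {"tx": 0,"ty": 0,"tz": 1,"rx": 0,"ry": 0,"rz": 0,"gripper": 1},
  {"tx": 0,"ty": 0,"tz": 1.1,"rx": 0,"ry": 0,"rz": 0,"gripper": 1},
  {"tx": 0,"ty": 0,"tz": 0,"rx": 0,"ry": 0,"rz": 0,"gripper": 1},
])

```text
clock: 14.15
eef_pos: [554.7, -218.6, 91.5]
tcp_rot: [-3.139, 0.001, 0.608]
contact_force: [-0.5, 0.3, 0.4]
opening: 0.997
```

move_arm([
  {"tx": 0,"ty": 0,"tz": 0,"rx": 0,"ry": 0,"rz": 0,"gripper": 0.8},
  {"tx": 0,"ty": 0,"tz": 0,"rx": 0,"ry": 0,"rz": 0,"gripper": 0.7},
  {"tx": 0,"ty": 0,"tz": 0,"rx": 0,"ry": 0,"rz": 0,"gripper": 0.6},
  {"tx": 0,"ty": 0,"tz": 0,"rx": 0,"ry": 0,"rz": 0,"gripper": 0.55},
  {"tx": 0,"ty": 0,"tz": 0,"rx": 0,"ry": 0,"rz": 0,"gripper": 0.5},
  {"tx": 0,"ty": 0,"tz": 0,"rx": 0,"ry": 0,"rz": 0,"gripper": 0.4},
  {"tx": 0,"ty": 0,"tz": 0,"rx": 0,"ry": 0,"rz": 0,"gripper": -1},
  {"tx": 0,"ty": 0,"tz": 0,"rx": 0,"ry": 0,"rz": 0,"gripper": -1},
  {"tx": 0,"ty": 0,"tz": 0,"rx": 0,"ry": 0,"rz": 0,"gripper": -1},
  {"tx": 0,"ty": 0,"tz": 0,"rx": 0,"ry": 0,"rz": 0,"gripper": -1},
], squeeze=70)

```text
clock: 15.15
eef_pos: [556.1, -219.2, 94.0]
tcp_rot: [3.141, -0.0, 0.608]
contact_force: [-1.7, 0.8, 5.7]
opening: 0.768
```

move_arm([
  {"tx": 0,"ty": 0,"tz": -0.2,"rx": 0,"ry": 0,"rz": 0,"gripper": -1},
  {"tx": 0,"ty": 0,"tz": -0.4,"rx": 0,"ry": 0,"rz": 0,"gripper": -1},
  {"tx": 0,"ty": 0,"tz": -0.6,"rx": 0,"ry": 0,"rz": 0,"gripper": -1},
  {"tx": 0,"ty": 0,"tz": -0.6,"rx": 0,"ry": 0,"rz": 0,"gripper": -1},
  {"tx": 0,"ty": 0,"tz": -0.6,"rx": 0,"ry": 0,"rz": 0,"gripper": -1},
  {"tx": 0,"ty": 0,"tz": -0.6,"rx": 0,"ry": 0,"rz": 0,"gripper": -1},
  {"tx": 0,"ty": 0,"tz": -0.6,"rx": 0,"ry": 0,"rz": 0,"gripper": -1},
  {"tx": 0,"ty": 0,"tz": -0.6,"rx": 0,"ry": 0,"rz": 0,"gripper": -1},
  {"tx": 0,"ty": 0,"tz": -0.6,"rx": 0,"ry": 0,"rz": 0,"gripper": -1},
  {"tx": 0,"ty": 0,"tz": -0.6,"rx": 0,"ry": 0,"rz": 0,"gripper": -1},
], squeeze=80)

```text
clock: 16.15
eef_pos: [555.7, -219.0, 147.8]
tcp_rot: [-3.142, 0.0, 0.608]
contact_force: [0.3, -0.1, -9.0]
opening: 0.761
```

Force z is -9 N, so the core's weight (about 0.9 kg) is on the gripper. I'll go on lifting.

move_arm([
  {"tx": 0,"ty": 0,"tz": -0.6,"rx": 0,"ry": 0,"rz": 0,"gripper": -1},
  {"tx": 0,"ty": 0,"tz": -0.6,"rx": 0,"ry": 0,"rz": 0,"gripper": -1},
  {"tx": 0,"ty": 0,"tz": -0.6,"rx": 0,"ry": 0,"rz": 0,"gripper": -1},
  {"tx": 0,"ty": 0,"tz": -0.6,"rx": 0,"ry": 0,"rz": 0,"gripper": -1},
  {"tx": 0,"ty": 0,"tz": -0.6,"rx": 0,"ry": 0,"rz": 0,"gripper": -1},
  {"tx": 0,"ty": 0,"tz": -0.6,"rx": 0,"ry": 0,"rz": 0,"gripper": -1},
  {"tx": 0,"ty": 0,"tz": -0.6,"rx": 0,"ry": 0,"rz": 0,"gripper": -1},
  {"tx": 0,"ty": 0,"tz": -0.6,"rx": 0,"ry": 0,"rz": 0,"gripper": -1},
  {"tx": 0,"ty": 0,"tz": -0.5,"rx": 0,"ry": 0,"rz": 0,"gripper": -1},
  {"tx": 0,"ty": 0,"tz": -0.3,"rx": 0,"ry": 0,"rz": 0,"gripper": -1},
  {"tx": 0,"ty": 0,"tz": 0,"rx": 0,"ry": 0,"rz": 0,"gripper": -1},
  {"tx": 0,"ty": 0,"tz": 0,"rx": 0,"ry": 0,"rz": 0,"gripper": -1},
])

```text
clock: 17.35
eef_pos: [555.7, -219.0, 203.1]
tcp_rot: [-3.141, 0.0, 0.608]
contact_force: [-0.2, 0.6, -8.6]
opening: 0.762
```

move_arm([
  {"tx": 0,"ty": 0,"tz": 0,"rx": 0,"ry": 0,"rz": 0,"gripper": -1},
  {"tx": 0,"ty": 0,"tz": 0,"rx": 0,"ry": 0,"rz": 0,"gripper": -1},
  {"tx": 0,"ty": 0,"tz": 0,"rx": 0,"ry": 0,"rz": 0,"gripper": -1},
  {"tx": 0,"ty": 0,"tz": 0,"rx": 0,"ry": 0,"rz": 0,"gripper": -1},
  {"tx": 0,"ty": 0,"tz": 0,"rx": 0,"ry": 0,"rz": 0,"gripper": -1},
])

```text
clock: 17.85
eef_pos: [555.8, -219.1, 203.2]
tcp_rot: [-3.142, 0.0, 0.608]
contact_force: [0.3, -0.4, -8.2]
opening: 0.764
```

```bash
python3 - <<'E'
from h import *
s=r.sense(); print(s['clock'],s['eef_pos'].round(1),s['tcp_rot'].round(3),s['contact_force'].round(1),s['opening'])
im,d=r.grab_frame('side'); im2,_=r.grab_frame('top'); C=cam('side')
for q in ['core','plate_top','dial_aim','marker_tab']:
    for p in r.place_of(q,'side')[:3]: print(q,p['confidence'],p['location'],on_z(C,*p['location'],{'core':195,'plate_top':86}.get(q,71)).round(1))
a=cv2.resize(im[110:235,220:380],(640,500)); b=im2[190:290,180:280]
o=np.zeros((500,800,3),np.uint8); o[:,:640]=a; o[:160,640:]=cv2.resize(b,(160,160)); o[160:320,640:]=cv2.resize(im[262:337,230:330],(160,160)); save('f.png',o)
E
```

```text
17.85 [ 555.8 -219.1  203.2] [-3.142  0.     0.608] [ 0.3 -0.4 -8.2] 0.7640389855361336
core 0.93 [217.4, 370.5] [377.   -3.3 195. ]
core 0.79 [155.3, 309.6] [ 552.  -235.8  195. ]
core 0.58 [246.6, 365.6] [378.8  94.2 195. ]
plate_top 0.65 [197.4, 305.3] [ 558.9 -202.4   86. ]
plate_top 0.58 [154.8, 305.6] [ 597.1 -415.6   86. ]
dial_aim 0.79 [319.8, 258.3] [580.9 215.5  71. ]
marker_tab 0.45 [317.4, 258.8] [581.5 209.   71. ]
```

View pics/f.png

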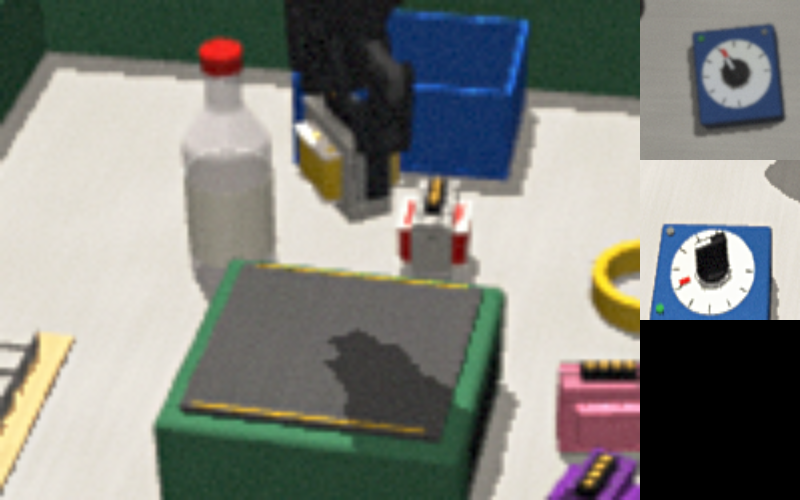

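The core hangs level in the jaws, clear of the plate. In the top crop the dial line points at the marker, and the bystanders in view look undisturbed. Handing in.

```bash
python3 -c "
from rig import r
print(r.sign_off())"
```

```text
the job is handed in; nothing more can be done
None
```

I turned the dial clockwise about 134° to the red marker. Then I gripped the yellow-taped core across its ends at 80 N and lifted it straight up at about 6 cm/s. I handed in at about 18 s on the robot's clock; it reported no verdict.

**Dial:** after release, the wrist camera put the white line at 33.0° and the marker at 32.3°, about 0.5 mm apart. The last side-camera reading put them about 6.5 mm apart. I trusted the close wrist measurement, because the side view is coarse (several mm) and the dial was not touched again.

**Core:** it was held steady and level about 109 mm above the plate, and some 16 mm from the plate's centre seen from above. The wrist carried about 8.5 N, and the opening matched the 66 mm core width. The side network's core position was about 17 mm off in y from the arm's own reading; I put that down to the partly hidden view.

**Bystanders:** nothing was touched on the way, as far as the forces and pictures show. I did not measure their positions again at the end.

**Refused calls:** the first two move calls were refused for missing row keys, and the arm did not move.

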